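# Put a milk sample into the cooling pot and close it

### The job

Take the blue lid off the steel cooling pot and park it on the sloping wooden lid rest, lying flat against the board and resting on its two pegs. Then stand the jar with the green cap upright on the floor of the pot, and finally put the blue lid back on the pot so that it sits fully seated and level on the rim. Set things down gently, do not let them drop, and leave everything else where it stands.

Things in the scene. Friction and masses are not known exactly. Their poses are not given: they have to be found in the camera images.
- pot: Fixed round open steel pot with a blue band, on a white plate 200 x 200 x 15 mm. Outer diameter 178 mm, inner 168 mm (wall 5 mm). Origin at the centre of the plate's underside on the bench; z up. Rim 125 mm and inner floor 20 mm above the bench (105 mm deep).
- pot_rim (a point): Centre of the pot's mouth, level with the rim, 125 mm above the bench.
- pot_floor (a point): Centre of the pot's inner floor, 20 mm above the bench.
- lid: Loose round lid, about 280 g, starts seated on the pot. Origin: centre of its lower face; z along its axis to the knob. Grey plug z 0-10 mm, diameter 150 mm below, 163 mm above; blue flange z 10-16 mm, diameter 184; black straight round knob z 16-56 mm, diameter 34. Seated: flange on the rim, origin 10 mm below the rim centre. Its turn about z does not matter.
- lid_knob (a point): Point on the lid's axis to grip the knob, 42 mm from the lid's origin (26 mm above the flange's upper face).
- rest_board: Fixed wooden board 205 x 190 x 12 mm, sloping 35 deg. Origin mid upper face, 80 mm above the bench; z outward normal, x straight uphill, y level. Two 12 mm pegs stand 26 mm out of it at x -85, y +-49 mm (centres). With the flange on both pegs and the plug flat on the face the lid's origin is at this origin, z axes parallel; it stays by itself. Laid a few mm uphill it slides down or stays.
- jar_green: White round sample jar, 54 mm across and 84 mm tall, 140 g or so, with a 22 mm tall green screw cap of the same 54 mm width; origin at the centre of its underside, z up along its axis. The one to be put into the pot. Starts on the bench in one of three places in a row with the other two.
- jar_black: White round sample jar, 54 mm across and 84 mm tall, 140 g or so, with a 22 mm tall black screw cap of the same 54 mm width; origin at the centre of its underside, z up along its axis. A bystander.
- jar_yellow: White round sample jar, 54 mm across and 84 mm tall, 140 g or so, with a 22 mm tall yellow screw cap of the same 54 mm width; origin at the centre of its underside, z up along its axis. A bystander.
- flask: Stoppered conical glass flask, 90 mm wide at the foot, 134 mm tall, a bystander on the bench; origin at the centre of its underside.
- beaker: Glass beaker 72 mm in diameter and 95 mm tall with a blue rubber bulb resting in it, 156 mm tall in all, a bystander; origin at the centre of its underside.
- filter_box: Cardboard box, 70 x 110 x 45 mm, a bystander; origin at the centre of its underside.
- straw_tub: Green open tub with sticks, 60 x 100 x 70 mm (sticks to 106 mm), a bystander; origin at the centre of its underside.

How it is judged:
By the outcome, as a careful person would: the job done as asked, in the order asked, and still so for the second after the job is handed in, with the robot touching nothing.
It also fails if it takes over 69 s, if anything falls off the work surface, if the arm or the gripper's body presses on something with over 40 N, if the wrist force passes 120 N, or if a joint passes its speed limit or range.

### The arm

A 6-joint arm with a two-finger parallel gripper is mounted at the origin on the work surface. World frame = base frame: x ahead of the robot, y to its left, z up, the work surface at z = 0. Lengths are in m, angles in rad, forces in N, time in s.
With the tool pointing down it reaches from about 0.425 to 0.95 m from the base axis. Payload 3.5 kg.
Tool frame: the origin (TCP) lies midway between the tips of the shut fingers; the grasp point (between the pads) lies 19 mm behind it; z points along the fingers, y is the line along which they close (so a half turn about z gives the same grasp; the last joint's range is limited). The gripper opens to 85 mm and grips with 20 to 120 N. Pads are 22 mm wide; open, the fingers measure 114 mm over their backs; the gripper's body (76 mm by 85 mm) begins 54 mm behind the grasp point. The pads swing forward as they close: fully open they stand 13 mm farther back than shut.
Start: joints at [1.194, 0.286, 1.577, -0, 1.279, -0.15], TCP at [0.152, 0.658, 0.231] pointing down, gripper open.
Joint ranges: [-2.77, 2.77], [-0.9, 2.22], [0.21, 2.48], [-1.53, 4.67], [0.24, 2.81], [-2.84, 2.84]. Speed limits (rad/s): [2.79, 2.79, 3.14, 3.14, 3.14, 3.14].

### API

Orientations are given as a unit quaternion [w, x, y, z].
In Python, from cell import sense, camera, finish_job gives the robot as it stands.
- The arm moves only by the shell command python3 -m pendant 'ROWS' [FORCE]. ROWS is JSON, one flat list of numbers, 7 for each row, row after row: the shift along the tool's x, y, z in m, then the turn, a rotation vector about the tool's x, y, z in degrees, then the opening, from 0 (shut) to 1 (fully open). A call has 1 to 20 rows; each row shifts and turns the commanded pose from where the row before left it, along the tool's axes as they then stand; what a row does not reach is not made up. A row lasts 1/8 s, in which the tool goes at most 62.5 mm and 10.7 degrees, less where a joint would pass 70% of its speed; a pose out of reach is approached as far as the arm can. A call is refused whole if a number of a shift passes 0.0625 or a number of a turn 10.7, either way. A call with a gripper value outside its range is refused whole. The fingers move at their own pace and stop on an object; FORCE is the grip in N (left out, the last holds). Time passes only in rows, so rows that do not move let the fingers close. It gives the time, the measured TCP pose, the force, the opening and the grip force at its end, in the units of the state.
- sense(): the state, without advancing time (a new reading comes with each control period).
- camera(name): name is "scene" or "top" or "wrist"; returns a dict with "frame" (384x512x3 uint8, red, green, blue), "intrinsics" (3x3 intrinsics, pixels), "rvec" (rotation vector, rad) and "tvec" (3), from world to camera coordinates, as OpenCV has them; the wrist camera has in their place "mount" (4x4, takes a point from camera to tool coordinates, whose origin is the TCP and whose axes are the flange's). Camera axes: x right, y down, z forward; pixel columns grow to the right and rows downward; lengths in m; the calibration is good to about 2 mm. A picture is of the moment at which its call begins: read the wrist's pose just before it. There is no depth.
- finish_job(): hands the job in; it is judged then, once.
The state is a dict: "t": time; "joint_positions": joint angles; "joint_velocities": joint speeds; "joint_torque": joint torques, N m; "tool_pos": TCP position; "eef_rot": TCP orientation; "contact_force": force on the tool from outside, world axes, zero at the start; "torque": the same for the moment, N m; "gripper_width": finger opening in m; "finger_force": force on a finger pad.
Only numpy, scipy, OpenCV 4.12 (cv2) and the standard library are available. Lean on these libraries where they do the work, as an engineer would, in place of code of your own. Each camera call takes 0.05 s, during which the arm holds its last target. There are 200 camera calls.

## Working session

There is one attempt and no reset: what is moved stays moved. The work goes in short steps, Python scripts to look and compute and a shell command to move; the robot and the scene stay as the last step left them, time stands still between calls to the robot, and variables do not carry over. Pictures are saved under pics/ and viewed, at most 10 in all, crops included, and the job is handed in when it is done.

```bash
ls; mkdir -p pics; python3 - <<'E'
from cell import sense,camera
import cv2,numpy as np
s=sense();print({k:np.round(v,3).tolist() for k,v in s.items()})
for n in ["scene","top"]:
    c=camera(n);f=c["frame"][:,:,::-1];cv2.imwrite(f"pics/{n}0.png",f)
    np.savez(f"{n}0.npz",**c)
    print(n,c["intrinsics"].round(1).tolist(),c["rvec"],c["tvec"])
c=camera("wrist");cv2.imwrite("pics/w0.png",c["frame"][:,:,::-1]);print(c["mount"].round(4).tolist())
E
```

```text
pics
{'t': 0.0, 'joint_positions': [1.194, 0.287, 1.578, -0.0, 1.279, -0.15], 'joint_velocities': [-0.001, -0.001, -0.001, -0.002, 0.0, -0.0], 'joint_torque': [0.001, -40.598, -29.263, -0.0, 0.006, -0.0], 'tool_pos': [0.152, 0.657, 0.23], 'eef_rot': [-0.0, 0.113, 0.994, -0.001], 'contact_force': [-0.326, -0.238, 0.146], 'torque': [0.06, -0.04, -0.036], 'finger_force': 0.0, 'gripper_width': 0.085}
scene [[480.2, 0.0, 251.9], [0.0, 480.2, 185.8], [0.0, 0.0, 1.0]] [ 2.09360303  0.83958494 -0.39601732] [-0.44646846 -0.17376793  1.74377129]
top [[434.2, 0.0, 249.6], [0.0, 434.2, 185.2], [0.0, 0.0, 1.0]] [ 2.13193341 -2.1258108   0.22232166] [-0.01965248  0.64511467  1.15753928]
[[-0.0007, -0.9626, -0.2708, 0.0685], [1.0, -0.0009, 0.0006, -0.0006], [-0.0008, -0.2708, 0.9626, -0.1438], [0.0, 0.0, 0.0, 1.0]]
```

View pics/scene0.png

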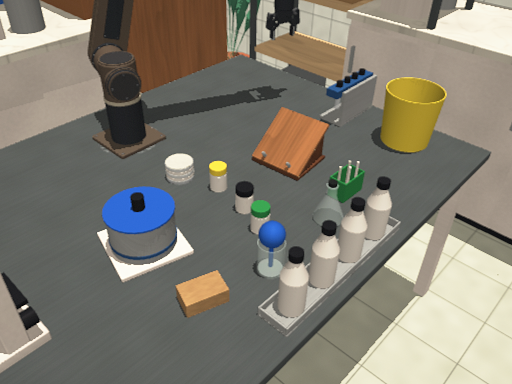

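View pics/top0.png

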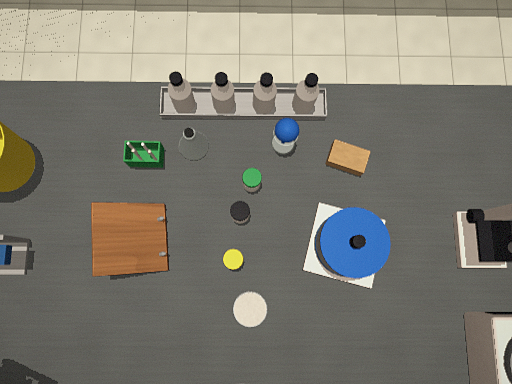

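Scene view: the lidded pot is at (140,225). The jars have yellow (218,175), black (244,197) and green (261,217) caps. The board is at (290,145), with its pegs on the lower left side. Top view: lid centre (355,243), green cap (252,177), black (240,211), yellow (233,259), board corners about (92,203), (166,203), (168,271), (93,276), with the pegs on the right (pot) side.

```bash
cat > h.py <<'E'
import numpy as np,cv2
from scipy.spatial.transform import Rotation as R
def cam(c):
    if "mount" in c: raise ValueError
    return c["intrinsics"],R.from_rotvec(np.ravel(c["rvec"])).as_matrix(),np.ravel(c["tvec"])
def wcam(c,s):
    q=s["eef_rot"];T=np.eye(4);T[:3,:3]=R.from_quat([q[1],q[2],q[3],q[0]]).as_matrix();T[:3,3]=s["tool_pos"]
    W=np.linalg.inv(T@c["mount"]);return c["intrinsics"],W[:3,:3],W[:3,3]
def cast(k,uv,z):
    K,Rm,t=k;o=-Rm.T@t
    p=np.c_[np.reshape(uv,(-1,2)),np.ones(np.size(uv)//2)]
    d=(Rm.T@np.linalg.inv(K)@p.T).T
    return o+d*((np.ravel(z)-o[2])/d[:,2])[:,None]
def proj(k,P):
    K,Rm,t=k;q=(K@(Rm@np.atleast_2d(P).T+t[:,None])).T;return q[:,:2]/q[:,2:]
def mask(rgb,lo,hi):
    return cv2.inRange(cv2.cvtColor(rgb,cv2.COLOR_RGB2HSV),np.array(lo),np.array(hi))
def big(m):
    c=cv2.findContours(m,cv2.RETR_EXTERNAL,cv2.CHAIN_APPROX_NONE)[0];return sorted(c,key=cv2.contourArea)[::-1]
def circ(P):
    A=np.c_[2*P[:,:2],np.ones(len(P))];b=(P[:,:2]**2).sum(1);x=np.linalg.lstsq(A,b,rcond=None)[0]
    return x[:2],np.sqrt(x[2]+x[0]**2+x[1]**2)
E
python3 - <<'E'
from h import *
for n in ["scene","top"]:
    c=dict(np.load(f"{n}0.npz"));k=cam(c);f=c["frame"]
    print(n,"campos",(-k[1].T@k[2]).round(3))
    m=mask(f,(105,150,60),(125,255,255))
    b=big(m)[0];h=cv2.convexHull(b)[:,0]
    P=cast(k,h+0.,.131)if n=="top" else cast(k,h+0.,.131)
    print("lid",circ(P))
    for nm,lo,hi in [("green",(50,120,40),(80,255,255)),("yellow",(22,150,100),(35,255,255))]:
        for q in big(mask(f,lo,hi))[:3]:
            if cv2.contourArea(q)>60:
                h=cv2.convexHull(q)[:,0]+0.;print(nm,h.mean(0).round(),circ(cast(k,h,.084)) )
    w=mask(f,(5,100,60),(20,255,255))
    for q in big(w)[:4]:
        a=cv2.approxPolyDP(cv2.convexHull(q),5,True)[:,0];print("wood",cv2.contourArea(q),a.tolist())
E
```

```text
scene campos [ 1.337 -0.785  0.931]
lid (array([ 0.48780933, -0.29288999]), np.float64(0.09219942107437136))
green [347. 184.] (array([0.77420465, 0.22490517]), np.float64(0.0731059064035701))
green [260. 209.] (array([ 0.67508203, -0.03280004]), np.float64(0.032864617384766114))
yellow [413. 110.] (array([0.69733499, 0.76463015]), np.float64(0.2596889777346833))
yellow [218. 168.] (array([0.45340307, 0.01641355]), np.float64(0.03382763822594614))
wood 7187.5 [[225, 0], [249, 56], [141, 92], [127, 51], [133, 0]]
wood 3387.0 [[281, 107], [328, 124], [324, 157], [298, 179], [252, 158]]
wood 2312.0 [[341, 78], [255, 47], [295, 31], [344, 48]]
wood 1559.5 [[217, 270], [228, 300], [187, 316], [176, 285]]
top campos [0.414 0.003 1.259]
lid (array([ 0.48360419, -0.2893759 ]), np.float64(0.09089861798071905))
green [143. 154.] (array([0.72528177, 0.27854416]), np.float64(0.05726280436175649))
green [253. 177.] (array([ 0.66380965, -0.02263579]), np.float64(0.026441297748208588))
yellow [ 21. 165.] (array([0.70968139, 0.67644849]), np.float64(0.09724688660318241))
yellow [233. 259.] (array([0.44061567, 0.02742802]), np.float64(0.026627992664345908))
wood 5191.0 [[91, 203], [163, 203], [167, 270], [93, 276]]
wood 998.0 [[369, 151], [360, 175], [326, 164], [335, 139]]
wood 0.0 [[15, 133]]
```

View pics/w0.png

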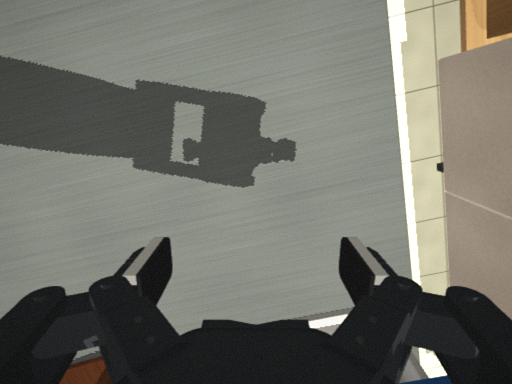

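The wrist view shows bare bench, the arm's shadow and the fingers, so there is nothing to measure in it. Next is the board pose from the corners, plus a helper that gives tool-frame deltas.

```bash
cat >> h.py <<'E'
def rot(s):
    q=s["eef_rot"];return R.from_quat([q[1],q[2],q[3],q[0]])
def delta(s,p,Rt=None,p0=None):
    r=rot(s);d=r.inv().apply(np.array(p)-(s["tool_pos"] if p0 is None else p0))
    out=[(d*1000).round(1).tolist()]
    if Rt is not None: out.append(np.degrees((r.inv()*Rt).as_rotvec()).round(1).tolist())
    return out
E
python3 - <<'E'
from h import *
from cell import sense
c=dict(np.load("top0.npz"));k=cam(c);f=c["frame"]
q=big(mask(f,(5,100,60),(20,255,255)))[0][:,0]+0.
def line(sel): 
    l=cv2.fitLine(q[sel].astype(np.float32),cv2.DIST_HUBER,0,.01,.01).ravel();return np.cross([l[2],l[3],1],[l[2]+l[0],l[3]+l[1],1])
u,v=q.T
L=line((u<96)&(v>215)&(v<265));T=line((v<208)&(u>100)&(u<155));B=line((v>266)&(u>100)&(u<160));Rr=line((u>161)&(v>225)&(v<248))
I=lambda a,b:(lambda x:x[:2]/x[2])(np.cross(a,b))
C=np.array([I(L,T),I(L,B),I(Rr,T),I(Rr,B)]);print(C.round(1).tolist())
P=cast(k,C,[.1388,.1388,.0212,.0212]);print(P.round(4).tolist(),P.mean(0).round(4))
c2=dict(np.load("scene0.npz"));print("scene reproj",proj(cam(c2),P).round(1).tolist())
x=P[:2].mean(0)-P[2:].mean(0);print("uphill yaw",np.degrees(np.arctan2(x[1],x[0])),np.linalg.norm(x), [np.degrees(np.arctan2(*(P[i]-P[j])[[1,0]])) for i,j in((0,1),(2,3),(0,2),(1,3))])
# top-view estimates for lid knob, black cap, beaker, flask
print("knob top",cast(k,[[358,242]],.171),"black",cast(k,[[240,211]],.084),"beaker",cast(k,[[283,150]],0.01),"flask",cast(k,[[194,146]],.01),"tub",cast(k,[[143,154]],.07))
s=sense();print(delta(s,[.45,.33,.33]))
E
```

```text
[[90.6, 203.0], [92.7, 275.8], [166.0, 203.0], [166.0, 269.9]]
[[0.5814, 0.3956, 0.1388], [0.3968, 0.3772, 0.1388], [0.5999, 0.2216, 0.0212], [0.4112, 0.2145, 0.0212]] [0.4973 0.3022 0.08  ]
scene reproj [[328.0, 122.2], [281.6, 105.3], [296.3, 175.9], [251.9, 153.8]]
uphill yaw 95.56036126830138 0.20606162371338546 [np.float64(5.694470573079004), np.float64(2.155679078927135), np.float64(96.04554985795617), np.float64(95.0405858710282)]
knob top [[ 0.4806359  -0.28718664  0.171     ]] black [[0.56916796 0.00867765 0.084     ]] beaker [[ 0.76253047 -0.11812833  0.01      ]] flask [[0.77323905 0.14695071 0.01      ]] tub [[0.73171996 0.2827679  0.07      ]]
[[-364.4, -251.9, -99.4]]
```

```bash
python3 -m pendant '[-0.0455,-0.0345,-0.0124,0,0,0,1,-0.0455,-0.0345,-0.0124,0,0,0,1,-0.0455,-0.0345,-0.0124,0,0,0,1,-0.0455,-0.0345,-0.0124,0,0,0,1,-0.0455,-0.0345,-0.0124,0,0,0,1,-0.0455,-0.0345,-0.0124,0,0,0,1,-0.0455,-0.0345,-0.0124,0,0,0,1,-0.0455,-0.0345,-0.0124,0,0,0,1,0,0,0,0,0,0,1,0,0,0,0,0,0,1]' 30
python3 - <<'E'
from h import *
from cell import sense,camera
s=sense();c=camera("wrist");cv2.imwrite("pics/w1.png",c["frame"][:,:,::-1]);k=wcam(c,s);np.savez("w1.npz",K=k[0],R=k[1],t=k[2],f=c["frame"])
print(s["tool_pos"],s["eef_rot"],s["joint_positions"])
q=big(mask(c["frame"],(5,100,60),(20,255,255)))[0];a=cv2.approxPolyDP(cv2.convexHull(q),6,True)[:,0];print(a.tolist())
E
```

```text
t: 1.4
tool_pos: [0.4441, 0.3069, 0.33]
eef_rot: [-0.001, 0.113, 0.994, -0.0]
contact_force: [0.2, 0.4, 0.7]
gripper_width: 0.0851
finger_force: 0.0
[0.44406879 0.30689987 0.32999646] [-5.64397689e-04  1.13485435e-01  9.93539499e-01 -4.16493805e-05] [ 4.16472352e-01 -7.46994728e-02  1.78989703e+00  5.04152594e-04
  1.42741106e+00 -9.26935327e-01]
[[307, 119], [341, 240], [339, 259], [231, 253], [192, 152]]
```

View pics/w1.png

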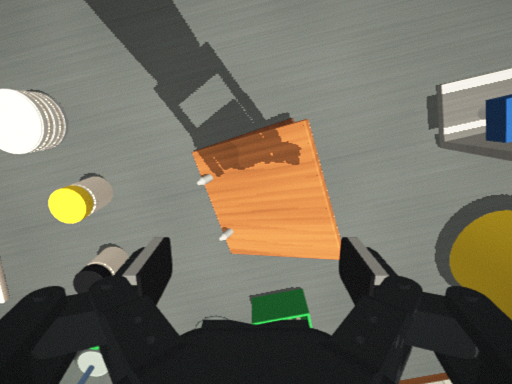

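The wrist view shows the board. Its uphill edge runs (307,119)–(341,258), its downhill edge (193,152)–(231,253), and the pegs are at (205,180) and (226,235). The yellow cap is at (70,205).

```bash
python3 - <<'E'
from h import *
d=np.load("w1.npz");k=(d["K"],d["R"],d["t"]);f=d["f"]
q=cv2.convexHull(big(mask(f,(5,100,60),(20,255,255)))[0])
m=np.zeros(f.shape[:2],np.uint8);cv2.fillPoly(m,[q],255)
q=big(m)[0][:,0]+0.
def line(a,b):
    a=np.array(a,float);b=np.array(b,float);t=(q-a)@(b-a)/((b-a)@(b-a));n=np.abs(np.cross((b-a)/np.linalg.norm(b-a),q-a))
    l=cv2.fitLine(q[(t>.1)&(t<.9)&(n<4)].astype(np.float32),cv2.DIST_HUBER,0,.01,.01).ravel();return np.cross([l[2],l[3],1],[l[2]+l[0],l[3]+l[1],1])
U=line((307,119),(340,235));D=line((193,152),(231,253));N=line((192,152),(307,119));F=line((231,253),(335,259))
I=lambda a,b:(lambda x:x[:2]/x[2])(np.cross(a,b))
C=np.array([I(U,F),I(U,N),I(D,F),I(D,N)]);print(C.round(1).tolist())
P=cast(k,C,[.1388,.1388,.0212,.0212]);print(P.round(4).tolist(),P.mean(0).round(4))
x=P[:2].mean(0)-P[2:].mean(0);print("len",np.linalg.norm(x),[np.linalg.norm(P[0]-P[1]),np.linalg.norm(P[2]-P[3])],[np.degrees(np.arctan2(*(P[i]-P[j])[[1,0]])) for i,j in((0,1),(2,3),(0,2),(1,3))])
# pegs: tips predicted for pose
o=P.mean(0)
for yaw in (95,96.5):
  for o in ([.497,.302,.08],[.497,.308,.08]):
    y=np.radians(yaw);a=np.radians(35);X=np.array([np.cos(y)*np.cos(a),np.sin(y)*np.cos(a),np.sin(a)]);Y=np.array([-np.sin(y),np.cos(y),0]);Z=np.cross(X,Y)
    print(yaw,o,proj(k,[o-.085*X+e*.049*Y+h*Z for e in(1,-1) for h in(0,.026)]).round(1).tolist(),proj(k,[o+i*.1025*X+j*.095*Y for i in(1,-1) for j in(-1,1)]).round(1).tolist())
E
python3 -c "
import cv2;f=cv2.imread('pics/w1.png')[110:270,180:350];cv2.imwrite('pics/w1c.png',cv2.resize(f,None,fx=3.5,fy=3.5,interpolation=cv2.INTER_NEAREST))"
```

```text
[[346.5, 260.0], [306.0, 112.3], [230.6, 253.2], [190.9, 151.5]]
[[0.5868, 0.3976, 0.1388], [0.3893, 0.3789, 0.1388], [0.6004, 0.2255, 0.0212], [0.4114, 0.2085, 0.0212]] [0.497  0.3026 0.08  ]
len 0.2085318813544446 [np.float64(0.1984088653251052), np.float64(0.1897923907634313)] [np.float64(5.3926834172116935), np.float64(5.131018161326785), np.float64(94.49799363158803), np.float64(97.36744381755734)]
95 [0.497, 0.302, 0.08] [[209.1, 175.6], [197.8, 181.5], [229.5, 229.5], [219.7, 237.3]] [[343.5, 258.9], [305.5, 117.7], [231.0, 252.4], [191.6, 150.3]]
95 [0.497, 0.308, 0.08] [[212.7, 174.8], [201.6, 180.6], [232.9, 228.7], [223.2, 236.5]] [[348.0, 258.0], [310.7, 116.4], [234.3, 251.7], [195.2, 149.4]]
96.5 [0.497, 0.302, 0.08] [[208.8, 176.9], [197.6, 183.1], [230.6, 230.2], [220.9, 238.2]] [[344.9, 257.0], [302.9, 116.5], [232.7, 253.1], [190.7, 152.1]]
96.5 [0.497, 0.308, 0.08] [[212.4, 176.1], [201.3, 182.2], [234.0, 229.4], [224.5, 237.5]] [[349.5, 256.0], [308.1, 115.3], [236.0, 252.4], [194.3, 151.2]]<stdin>:7: DeprecationWarning: Arrays of 2-dimensional vectors are deprecated. Use arrays of 3-dimensional vectors instead. (deprecated in NumPy 2.0)
```

View pics/w1c.png

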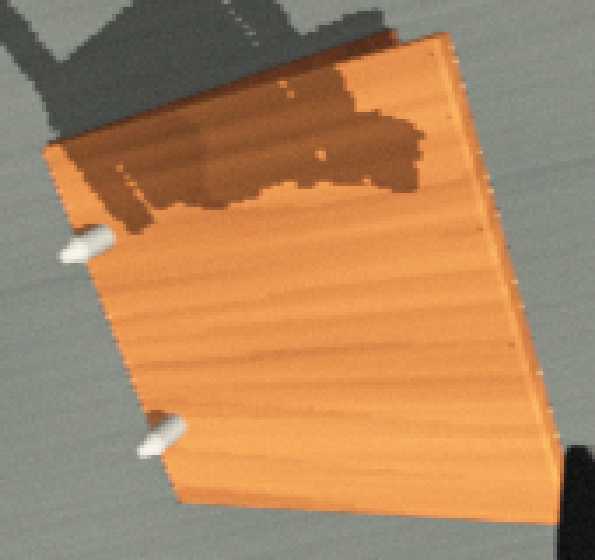

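The close-up confirms the board pose: peg tips at (197.5,183.5) and (220,239) px, against a prediction of (198,182) and (220,238). The board origin is about (0.497, 0.303, 0.08) with uphill yaw about 95.5°. Next I align the tool's y axis with the uphill direction and look at the pot.

```bash
python3 -m pendant '[0,0,0,0,0,-9.25,1,0,0,0,0,0,-9.25,1,0.0021,-0.0543,0,0,0,0,1,0.0021,-0.0543,0,0,0,0,1,0.0021,-0.0543,0,0,0,0,1,0.0021,-0.0543,0,0,0,0,1,0.0021,-0.0543,0,0,0,0,1,0.0021,-0.0543,0,0,0,0,1,0.0021,-0.0543,0,0,0,0,1,0.0021,-0.0543,0,0,0,0,1,0.0021,-0.0543,0,0,0,0,1,0.0021,-0.0543,0,0,0,0,1,0.0021,-0.0543,0,0,0,0,1,0,0,0,0,0,0,1,0,0,0,0,0,0,1]' 30
python3 - <<'E'
from h import *
from cell import sense,camera
s=sense();c=camera("wrist");cv2.imwrite("pics/w2.png",c["frame"][:,:,::-1]);k=wcam(c,s)
print(s["tool_pos"],s["eef_rot"],s["joint_positions"].round(3) if hasattr(s["joint_positions"],"round") else s["joint_positions"])
f=c["frame"];q=big(mask(f,(105,150,60),(125,255,255)))[0];h=cv2.convexHull(q)[:,0]+0.
print(q[:,0].min(0),q[:,0].max(0));print("flange",circ(cast(k,h,.131)))
m=np.zeros(f.shape[:2],np.uint8);cv2.fillPoly(m,[q],255);m=cv2.erode(m,np.ones((9,9)))
b=big(cv2.inRange(f,(0,0,0),(60,60,60))&m)[0][:,0]+0.
print("knob px",b.min(0),b.max(0),len(b))
E
```

```text
t: 3.32
tool_pos: [0.4791, -0.2882, 0.3298]
eef_rot: [-0.0, -0.049, 0.999, 0.001]
contact_force: [-1.2, 1.0, 0.3]
gripper_width: 0.0852
finger_force: 0.0
[ 0.47906095 -0.28824014  0.32983113] [-4.05960052e-04 -4.88629684e-02  9.98805089e-01  8.00327063e-04] [-7.230e-01 -2.900e-02  1.747e+00  1.000e-03  1.426e+00 -2.392e+00]
[178  98] [325 242]
flange (array([ 0.48529412, -0.29222014]), np.float64(0.091459863712346))
knob px [239. 163.] [264. 193.] 78
```

View pics/w2.png

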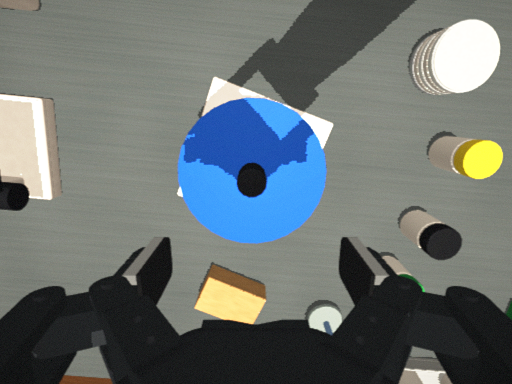

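The lid shows as a blue disc spanning (178–325, 98–242) with its knob at (252,180), giving a centre of about (0.4855, -0.292). I go down and grip the knob.

```bash
python3 -m pendant '[-0.003,-0.0023,0.048,0,0,0,1,-0.003,-0.0023,0.048,0,0,0,1,0,0,0.048,0,0,0,1,0,0,0.032,0,0,0,1,0,0,0.0158,0,0,0,1,0,0,0,0,0,0,1,0,0,0,0,0,0,0,0,0,0,0,0,0,0,0,0,0,0,0,0,0,0,0,0,0,0,0,0,0,0,0,0,0,0,0,0,0,0,0,0,0,0,0]' 80
python3 - <<'E'
from h import *
from cell import sense
s=sense();print(s["tool_pos"],s["joint_positions"],rot(s).as_matrix().round(3).tolist())
E
```

```text
[ 0.479089   -0.28792185  0.33015338] [-7.22861316e-01 -3.02926304e-02  1.74704340e+00  4.70455762e-04
  1.42585681e+00 -2.39215588e+00] [[-0.995, -0.098, -0.0], [-0.098, 0.995, 0.001], [0.0, 0.001, -1.0]]schema error: expected a multiple of 7 numbers
```

```bash
python3 -m pendant '[-0.003,-0.0023,0.048,0,0,0,1, -0.003,-0.0023,0.048,0,0,0,1, 0,0,0.048,0,0,0,1, 0,0,0.032,0,0,0,1, 0,0,0.0158,0,0,0,1, 0,0,0,0,0,0,1, 0,0,0,0,0,0,0, 0,0,0,0,0,0,0, 0,0,0,0,0,0,0, 0,0,0,0,0,0,0, 0,0,0,0,0,0,0, 0,0,0,0,0,0,0]' 80
python3 - <<'E'
from h import *
from cell import sense
s=sense();print(s["tool_pos"],s["contact_force"])
E
```

```text
t: 4.88
tool_pos: [0.4857, -0.2933, 0.1405]
eef_rot: [0.001, -0.048, 0.999, 0.001]
contact_force: [-1.5, 3.8, 5.9]
gripper_width: 0.0323
finger_force: 79.3
[ 0.48567649 -0.29326598  0.14054259] [-1.48893704  3.84760412  5.91852969]
```

```bash
python3 -m pendant '[0,0,-0.01,0,0,0,0, 0,0,-0.02,0,0,0,0, 0,0,-0.04,0,0,0,0, 0,0,-0.05,0,0,0,0, 0,0,0,0,0,0,0]' 80
python3 - <<'E'
from h import *
from cell import sense,camera
s=sense();print(s["tool_pos"],s["contact_force"])
c=camera("scene");cv2.imwrite("pics/s1.png",c["frame"][:,:,::-1])
E
```

```text
t: 5.5
tool_pos: [0.4873, -0.296, 0.266]
eef_rot: [0.005, -0.048, 0.999, -0.005]
contact_force: [0.2, -0.1, -1.9]
gripper_width: 0.0322
finger_force: 79.6
[ 0.48732243 -0.29599873  0.26596734] [ 0.17642388 -0.07516766 -1.91062693]
```

View pics/s1.png

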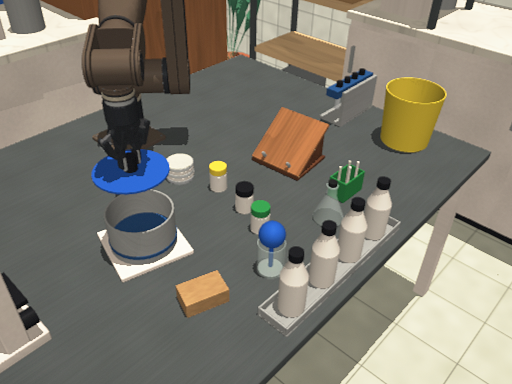

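The lid is off and held level at (130,168) px, above the empty pot at (140,220). Now I carry it towards the board, tilting on arrival.

```bash
python3 -m pendant '[-0.0063,0.0501,0,0,0,0,0, -0.0063,0.0501,0,0,0,0,0, -0.0063,0.0501,0,0,0,0,0, -0.0063,0.0501,0,0,0,0,0, -0.0063,0.0501,0,0,0,0,0, -0.0063,0.0501,0,0,0,0,0, -0.0063,0.0501,0,0,0,0,0, -0.0063,0.0501,0,0,0,0,0, -0.0063,0.0501,0,0,0,0,0, -0.0063,0.0501,0,0,0,0,0, -0.0063,0.0501,0,0,0,0,0, 0,0,0,-7,0,0,0, 0,0,0,-7,0,0,0, 0,0,0,-7,0,0,0, 0,0,0,-7,0,0,0, 0,0,0,-7,0,0,0, 0,0,0,0,0,0,0, 0,0,0,0,0,0,0]' 80
cat >> h.py <<'E'
Y=np.radians(95.5);A=np.radians(35)
BX=np.array([np.cos(Y)*np.cos(A),np.sin(Y)*np.cos(A),np.sin(A)]);BY=np.array([-np.sin(Y),np.cos(Y),0]);BZ=np.cross(BX,BY)
BO=np.array([.497,.303,.08]);RB=R.from_matrix(np.c_[np.cross(BX,-BZ),BX,-BZ])
def board(s): return [((s["tool_pos"]-BO)@v*1000).round(1) for v in(BX,BY,BZ)]
E
python3 - <<'E'
from h import *
from cell import sense,camera
s=sense();print(s["tool_pos"],s["contact_force"],s["joint_positions"]);print(board(s),delta(s,BO+.01*BX+.0855*BZ,RB))
E
```

```text
t: 7.8
tool_pos: [0.5008, 0.2613, 0.2579]
eef_rot: [-0.015, -0.046, 0.953, 0.299]
contact_force: [0.1, -0.1, -3.3]
gripper_width: 0.0324
finger_force: 80.5
[0.5008371  0.26128824 0.25785529] [ 0.14657951 -0.09073828 -3.34607502] [ 0.03576792 -0.02215345  1.9527299   0.63156545  1.31262887 -1.82893999]
[np.float64(67.7), np.float64(0.2), np.float64(169.7)] [[-0.3, -57.5, 84.3], [-0.1, -0.1, -0.0]]
```

```bash
python3 -m pendant '[0,-0.0288,0.042,0,0,0,0, 0,-0.0288,0.042,0,0,0,0, 0,0,0.02,0,0,0,0, 0,0,0.02,0,0,0,0, 0,0,0.01,0,0,0,0, 0,0,0,0,0,0,0, 0,0,0,0,0,0,0]' 80
python3 - <<'E'
from h import *
from cell import sense,camera
s=sense();print(board(s),s["contact_force"],s["joint_positions"])
c=camera("scene");cv2.imwrite("pics/s2.png",cv2.resize(c["frame"][60:220,180:400,::-1],None,fx=3,fy=3))
E
```

```text
t: 8.68
tool_pos: [0.4992, 0.2911, 0.1172]
eef_rot: [-0.013, -0.046, 0.953, 0.3]
contact_force: [-0.1, -0.1, -2.3]
gripper_width: 0.0323
finger_force: 80.4
[np.float64(11.4), np.float64(-1.1), np.float64(37.4)] [-0.07330861 -0.10894748 -2.25795708] [ 0.09211823  0.16963487  2.034733    0.71521489  1.06483595 -1.97417372]
```

View pics/s2.png

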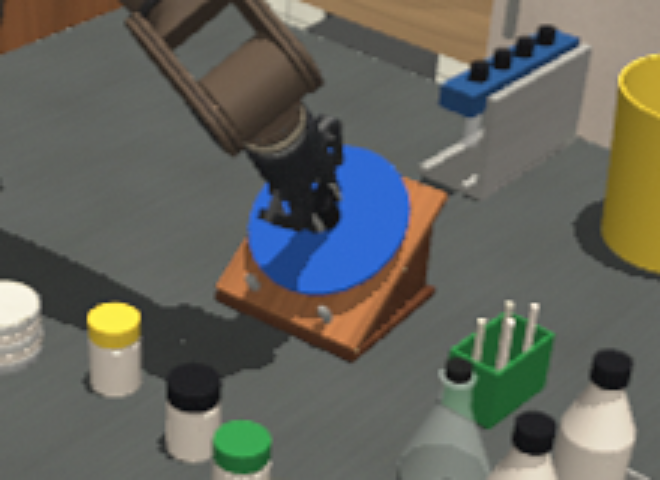

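The crop shows the lid parallel to the board, just above it and slightly uphill of the pegs at (252,283) and (323,313). I lower it in small steps and watch the force.

```bash
python3 -m pendant '[0,0,0.005,0,0,0,0, 0,0,0.003,0,0,0,0, 0,0,0,0,0,0,0, 0,0,0,0,0,0,0]' 80
python3 - <<'E'
from h import *
from cell import sense
s=sense();print(board(s),rot(s).inv().apply(s["contact_force"]).round(2))
E
python3 -m pendant '[0,0,0.0015,0,0,0,0, 0,0,0.0015,0,0,0,0, 0,0,0,0,0,0,0]' 80
python3 - <<'E'
from h import *
from cell import sense
s=sense();print(board(s),rot(s).inv().apply(s["contact_force"]).round(2))
E
```

```text
t: 9.22
tool_pos: [0.4979, 0.2955, 0.1093]
eef_rot: [-0.014, -0.046, 0.953, 0.3]
contact_force: [-0.5, -0.2, -2.2]
gripper_width: 0.0318
finger_force: 80.4
[np.float64(10.6), np.float64(-0.2), np.float64(28.4)] [ 0.56 -1.41  1.69]
t: 9.6
tool_pos: [0.4978, 0.2969, 0.1072]
eef_rot: [-0.014, -0.046, 0.953, 0.3]
contact_force: [-1.7, -3.5, -0.1]
gripper_width: 0.032
finger_force: 81.0
[np.float64(10.6), np.float64(-0.2), np.float64(25.8)] [ 2.04 -2.79 -1.87]
```

Light contact at about 26 mm. Now I slide it downhill to the pegs.

```bash
python3 -m pendant '[0,-0.003,-0.0007,0,0,0,0, 0,-0.003,0,0,0,0,0, 0,-0.002,0,0,0,0,0, 0,0,0,0,0,0,0, 0,0,0,0,0,0,0]' 80
python3 - <<'E'
from h import *
from cell import sense
s=sense();print(board(s),rot(s).inv().apply(s["contact_force"]).round(2))
E
python3 -m pendant '[0,-0.001,0,0,0,0,0, 0,-0.001,0,0,0,0,0, 0,0,0,0,0,0,0]' 80
python3 - <<'E'
from h import *
from cell import sense
s=sense();print(board(s),rot(s).inv().apply(s["contact_force"]).round(2))
E
```

```text
t: 10.22
tool_pos: [0.4984, 0.2902, 0.1028]
eef_rot: [-0.014, -0.046, 0.953, 0.3]
contact_force: [0.6, -0.3, -1.9]
gripper_width: 0.0323
finger_force: 80.6
[np.float64(2.5), np.float64(-0.2), np.float64(26.1)] [-0.55 -1.37  1.3 ]
t: 10.6
tool_pos: [0.4985, 0.2887, 0.1018]
eef_rot: [-0.015, -0.046, 0.953, 0.301]
contact_force: [0.5, 0.0, -2.1]
gripper_width: 0.0323
finger_force: 80.6
[np.float64(0.7), np.float64(-0.2), np.float64(26.1)] [-0.49 -1.19  1.68]
```

```bash
python3 -m pendant '[0,-0.0015,0,0,0,0,0, 0,0,0,0,0,0,0]' 80
python3 - <<'E'
from h import *
from cell import sense
s=sense();print(board(s),rot(s).inv().apply(s["contact_force"]).round(2))
E
python3 -m pendant '[0,-0.0015,0,0,0,0,0, 0,0,0,0,0,0,0]' 80
python3 - <<'E'
from h import *
from cell import sense
s=sense();print(board(s),rot(s).inv().apply(s["contact_force"]).round(2))
E
python3 -m pendant '[0,-0.0015,0,0,0,0,0, 0,0,0,0,0,0,0]' 80
python3 - <<'E'
from h import *
from cell import sense
s=sense();print(board(s),rot(s).inv().apply(s["contact_force"]).round(2))
E
```

```text
t: 10.85
tool_pos: [0.4988, 0.2883, 0.1017]
eef_rot: [-0.015, -0.045, 0.952, 0.302]
contact_force: [-0.1, 4.3, 0.1]
gripper_width: 0.0321
finger_force: 80.6
[np.float64(0.3), np.float64(-0.4), np.float64(26.3)] [-0.29  3.59  2.37]
t: 11.1
tool_pos: [0.4991, 0.2879, 0.1018]
eef_rot: [-0.014, -0.045, 0.952, 0.303]
contact_force: [-0.7, 7.2, 3.1]
gripper_width: 0.032
finger_force: 80.7
[np.float64(0.0), np.float64(-0.7), np.float64(26.6)] [0.04 7.7  1.71]
t: 11.35
tool_pos: [0.4994, 0.2875, 0.1018]
eef_rot: [-0.015, -0.044, 0.951, 0.304]
contact_force: [-0.9, 9.6, 4.4]
gripper_width: 0.0319
finger_force: 80.8
[np.float64(-0.3), np.float64(-0.9), np.float64(26.8)] [ 0.03 10.36  1.99]
```

```bash
python3 -m pendant '[0,0.0027,0.0005,0,0,0,0, 0,0,0.001,0,0,0,0, 0,0,0.0005,0,0,0,0, 0,0,0,0,0,0,0]' 80
python3 - <<'E'
from h import *
from cell import sense
s=sense();print(board(s),rot(s).inv().apply(s["contact_force"]).round(2))
E
```

```text
t: 11.85
tool_pos: [0.4992, 0.2884, 0.1011]
eef_rot: [-0.014, -0.047, 0.952, 0.301]
contact_force: [-4.5, 0.8, 9.5]
gripper_width: 0.0323
finger_force: 81.8
[np.float64(0.1), np.float64(-0.8), np.float64(25.7)] [ 4.37  6.44 -7.06]
```

```bash
python3 -m pendant '[0,0.0005,-0.0005,0,0,0,0, 0,0,0,0,0,0,0.45, 0,0,0,0,0,0,0.6, 0,0,0,0,0,0,1, 0,0,0,0,0,0,1]' 20
python3 - <<'E'
from h import *
from cell import sense,camera
s=sense();print(board(s),rot(s).inv().apply(s["contact_force"]).round(2),delta(s,BO,RB))
E
python3 -m pendant '[0,0,-0.03,0,0,0,1, 0,0,-0.05,0,0,0,1, 0,0,-0.055,0,0,0,1, 0,0,-0.055,0,0,0,1, 0,0,0,0,0,0,1]' 20
python3 - <<'E'
from h import *
from cell import sense,camera
s=sense();print(board(s),s["tool_pos"],rot(s).as_matrix().round(3).tolist())
c=camera("wrist");k=wcam(c,s);f=c["frame"];q=big(mask(f,(105,150,60),(125,255,255)))[0];h=cv2.convexHull(q)[:,0]+0.
K,Rm,t=k;o=-Rm.T@t;d=(Rm.T@np.linalg.inv(K)@np.c_[h,np.ones(len(h))].T).T
p0=BO+.016*BZ;P=o+d*(((p0-o)@BZ)/(d@BZ))[:,None];print("lid in board",circ(np.c_[(P-BO)@BX,(P-BO)@BY]))
cv2.imwrite("pics/s3.png",np.hstack([cv2.resize(f[:,:,::-1],None,fx=.75,fy=.75),cv2.resize(camera("scene")["frame"][80:200,230:350,::-1],(288,288))]))
E
```

```text
t: 12.48
tool_pos: [0.4985, 0.2883, 0.0994]
eef_rot: [-0.015, -0.046, 0.953, 0.3]
contact_force: [0.0, -0.2, -0.4]
gripper_width: 0.0844
finger_force: 0.0
[np.float64(-1.0), np.float64(-0.1), np.float64(24.4)] [-0.03 -0.43  0.23] [[0.0, 1.0, 24.4], [-0.0, -0.0, -0.0]]
t: 13.1
tool_pos: [0.5119, 0.1782, 0.2601]
eef_rot: [-0.009, -0.046, 0.953, 0.3]
contact_force: [-0.5, 0.2, 0.8]
gripper_width: 0.0854
finger_force: 0.0
[np.float64(0.4), np.float64(-2.8), np.float64(219.7)] [0.51188092 0.17816383 0.260146  ] [[-0.996, -0.082, -0.046], [-0.093, 0.816, 0.57], [-0.009, 0.572, -0.82]]
lid in board (array([ 2.54357045e-05, -8.01109187e-04]), np.float64(0.09134694240635872))
```

The lid is parked within 1 mm of the board origin and the grip is released. Now to the green jar: untilt, move above it and look.

```bash
python3 -m pendant '[0,0,-0.02,7,0,0,1, 0,0,0,7,0,0,1, 0,0,0,7,0,0,1, 0,0,0,7,0,0,1, 0,0,0,7,0,0,1, -0.0216,-0.0419,0,0,0,0,1, -0.0216,-0.0419,0,0,0,0,1, -0.0216,-0.0419,0,0,0,0,1, -0.0216,-0.0419,0,0,0,0,1, -0.0216,-0.0419,0,0,0,0,1, 0,0,0,0,0,0,1, 0,0,0,0,0,0,1]' 20
python3 - <<'E'
from h import *
from cell import sense,camera
s=sense();c=camera("wrist");k=wcam(c,s);f=c["frame"];cv2.imwrite("pics/w4.png",f[:,:,::-1])
print(s["tool_pos"],rot(s).as_matrix().round(3).tolist(),s["joint_positions"])
for q in big(mask(f,(50,120,40),(80,255,255)))[:3]:
    if cv2.contourArea(q)>100: h=cv2.convexHull(q)[:,0]+0.;C=circ(cast(k,h,.084));print(q[:,0].min(0),q[:,0].max(0),C,delta(s,[*C[0],.045]))
E
```

```text
t: 14.7
tool_pos: [0.6369, -0.0285, 0.2695]
eef_rot: [-0.002, -0.048, 0.999, 0.001]
contact_force: [-0.4, -0.5, -0.1]
gripper_width: 0.0855
finger_force: 0.0
[ 0.63685001 -0.02850463  0.26946437] [[-0.995, -0.097, -0.004], [-0.097, 0.995, 0.001], [0.004, 0.002, -1.0]] [-2.03866701e-01  1.80683822e-01  1.63234808e+00  4.98236807e-04
  1.33265067e+00 -1.87170837e+00]
[410 226] [511 288] (array([0.71817796, 0.24767329]), np.float64(0.06018151174315974)) [[-108.5, 266.6, 224.5]]
[235 174] [278 217] (array([ 0.6647695 , -0.02478407]), np.float64(0.0271173490245264)) [[-29.0, 0.6, 224.4]]
[481 275] [505 291] (array([0.75234349, 0.30428327]), np.float64(0.018208032601167917)) [[-148.0, 319.7, 224.4]]
```

View pics/w4.png

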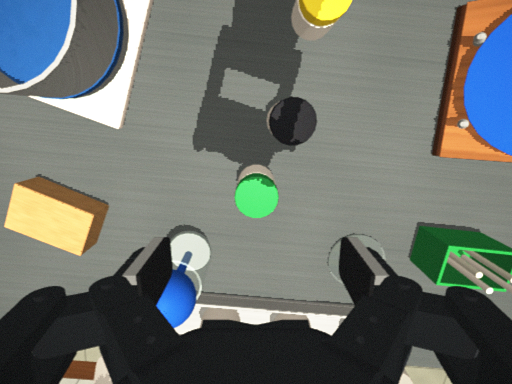

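The green cap spans (235–278, 174–217), so the jar is at (0.6645, -0.0245). The beaker at (185,250) is clear of the fingers. Descend and grip.

```bash
python3 -m pendant '[-0.0145,0.0003,0.03,0,0,0,1, -0.0145,0.0003,0.03,0,0,0,1, 0,0,0.05,0,0,0,1, 0,0,0.05,0,0,0,1, 0,0,0.04,0,0,0,1, 0,0,0.0245,0,0,0,1, 0,0,0,0,0,0,1]' 20
python3 -m pendant '[0,0,0,0,0,0,0.3, 0,0,0,0,0,0,0.3, 0,0,0,0,0,0,0.3, 0,0,0,0,0,0,0.3, 0,0,0,0,0,0,0.3]' 50
```

```text
t: 15.62
tool_pos: [0.6639, -0.0242, 0.0444]
eef_rot: [-0.003, -0.049, 0.999, 0.001]
contact_force: [0.4, 0.1, -0.2]
gripper_width: 0.0855
finger_force: 0.0
t: 16.25
tool_pos: [0.6682, -0.0261, 0.0499]
eef_rot: [0.002, -0.048, 0.999, -0.0]
contact_force: [-1.1, 1.8, 7.1]
gripper_width: 0.0529
finger_force: 52.8
```

```bash
python3 -m pendant '[0,0,-0.01,0,0,0,0.3, 0,0,-0.03,0,0,0,0.3, 0,0,-0.05,0,0,0,0.3, 0,0,-0.055,0,0,0,0.3, 0,0,-0.055,0,0,0,0.3, 0.034,-0.0415,0,0,0,0,0.3, 0.034,-0.0415,0,0,0,0,0.3, 0.034,-0.0415,0,0,0,0,0.3, 0.034,-0.0415,0,0,0,0,0.3, 0.034,-0.0415,0,0,0,0,0.3, 0.034,-0.0415,0,0,0,0,0.3, 0,0,0,0,0,0,0.3, 0,0,0,0,0,0,0.3]' 50
python3 - <<'E'
from h import *
from cell import sense,camera
s=sense();print(s["tool_pos"],s["joint_positions"],rot(s).as_matrix().round(3)[:,2],delta(s,[.4855,-.2922,.0699]))
c=camera("wrist");cv2.imwrite("pics/w5.png",c["frame"][:,:,::-1])
c=camera("scene");f=c["frame"];k=cam(c)
g=big(mask(f,(50,120,40),(80,255,255)))
for q in g[:3]:
    if cv2.contourArea(q)>50: print(cv2.minAreaRect(q),q[:,0].mean(0))
E
```

```text
t: 17.88
tool_pos: [0.4871, -0.2935, 0.247]
eef_rot: [-0.0, -0.048, 0.999, 0.0]
contact_force: [-0.4, 1.1, -0.8]
gripper_width: 0.0528
finger_force: 53.0
[ 0.48706209 -0.29348541  0.24702751] [-7.20863251e-01  4.10572027e-02  1.82555243e+00  4.20842107e-04
  1.27579635e+00 -2.38694954e+00] [-0.     0.001 -1.   ] [[1.4, 1.3, 177.1]]
((347.6400451660156, 180.52000427246094), (28.80000114440918, 37.60000228881836), 53.13010025024414) [347.13294798 179.24277457]
((132.97061157226562, 162.8823699951172), (18.675243377685547, 17.947635650634766), 75.96376037597656) [132.36842105 163.31578947]
```

```bash
python3 -m pendant '[0.0014,0.0013,0.05,0,0,0,0.3, 0,0,0.05,0,0,0,0.3, 0,0,0.04,0,0,0,0.3, 0,0,0.025,0,0,0,0.3, 0,0,0.006,0,0,0,0.3, 0,0,0,0,0,0,0.3]' 50
python3 -m pendant '[0,0,0.002,0,0,0,0.3, 0,0,0.002,0,0,0,0.3, 0,0,0,0,0,0,0.3]'
python3 -m pendant '[0,0,0.001,0,0,0,0.3, 0,0,0.001,0,0,0,0.3, 0,0,0,0,0,0,0.3]'
```

```text
t: 18.73
tool_pos: [0.4866, -0.2921, 0.0767]
eef_rot: [0.0, -0.049, 0.999, -0.0]
contact_force: [0.6, -0.1, -0.6]
gripper_width: 0.0527
finger_force: 53.0
t: 19.1
tool_pos: [0.486, -0.2927, 0.0728]
eef_rot: [0.0, -0.048, 0.999, -0.0]
contact_force: [0.1, -0.2, -1.7]
gripper_width: 0.0528
finger_force: 53.0
t: 19.48
tool_pos: [0.4858, -0.2925, 0.0701]
eef_rot: [-0.0, -0.048, 0.999, 0.0]
contact_force: [0.2, -0.4, -1.4]
gripper_width: 0.053
finger_force: 53.0
```

```bash
python3 -m pendant '[0,0,0.001,0,0,0,0.3, 0,0,0,0,0,0,0.3]'
python3 -m pendant '[0,0,0.001,0,0,0,0.3, 0,0,0,0,0,0,0.3]'
```

```text
t: 19.73
tool_pos: [0.486, -0.2925, 0.07]
eef_rot: [-0.0, -0.048, 0.999, 0.0]
contact_force: [-1.4, 2.2, 3.9]
gripper_width: 0.0528
finger_force: 53.2
t: 19.98
tool_pos: [0.4862, -0.2926, 0.07]
eef_rot: [-0.0, -0.048, 0.999, 0.0]
contact_force: [-3.5, 3.3, 8.7]
gripper_width: 0.0527
finger_force: 53.8
```

Standing on the floor. Ease off, open, and withdraw.

```bash
python3 -m pendant '[0,0,-0.0015,0,0,0,0.3, 0,0,0,0,0,0,0.66, 0,0,0,0,0,0,0.72, 0,0,0,0,0,0,0.9, 0,0,0,0,0,0,0.9, 0,0,0,0,0,0,0.9]' 20
python3 -m pendant '[0,0,-0.02,0,0,0,0.9, 0,0,-0.04,0,0,0,0.9, 0,0,-0.055,0,0,0,0.9, 0,0,-0.055,0,0,0,0.9, 0,0,-0.055,0,0,0,0.9, 0,0,0,0,0,0,1, 0,0,0,0,0,0,1]'
python3 - <<'E'
from h import *
from cell import sense,camera
s=sense();c=camera("wrist");k=wcam(c,s);f=c["frame"];cv2.imwrite("pics/w6.png",f[:,:,::-1])
print(s["tool_pos"],s["joint_positions"])
q=big(mask(f,(50,120,40),(80,255,255)))[0];h=cv2.convexHull(q)[:,0]+0.
print(q[:,0].min(0),q[:,0].max(0),circ(cast(k,h,.104)))
E
```

```text
t: 20.72
tool_pos: [0.4859, -0.2925, 0.0698]
eef_rot: [-0.0, -0.048, 0.999, -0.0]
contact_force: [-0.5, -0.9, 0.4]
gripper_width: 0.0772
finger_force: 0.0
t: 21.6
tool_pos: [0.4858, -0.2924, 0.2958]
eef_rot: [0.0, -0.048, 0.999, -0.0]
contact_force: [1.0, -0.4, -0.7]
gripper_width: 0.0854
finger_force: 0.0
[ 0.48575785 -0.29237813  0.29576203] [-7.20721547e-01  3.68062596e-03  1.77485668e+00 -3.15120691e-05
  1.36169191e+00 -2.38771333e+00]
[235 147] [277 191] (array([ 0.48320068, -0.29234794]), np.float64(0.026587381438451175))
```

```bash
python3 - <<'E'
from h import *
f=cv2.imread("pics/w6.png")[:,:,::-1].copy()
# rim: bright steel ring; report bright-ring contours
g=cv2.cvtColor(f,cv2.COLOR_RGB2GRAY)
m=cv2.inRange(f,(170,170,170),(255,255,255))
for q in big(m)[:4]:print(cv2.contourArea(q),q[:,0].min(0),q[:,0].max(0))
print(g[150:165:5,120:400:8].tolist())
E
```

```text
3829.0 [454   3] [511  84]
3324.0 [ 0 90] [ 39 201]
3177.5 [175  68] [343 245]
285.5 [316 316] [343 333]
[[137, 142, 140, 137, 132, 130, 129, 133, 138, 87, 68, 59, 62, 66, 67, 82, 81, 99, 75, 67, 67, 84, 69, 125, 133, 89, 246, 137, 131, 137, 132, 133, 135, 131, 138], [140, 132, 140, 130, 133, 136, 132, 133, 106, 91, 120, 120, 120, 67, 66, 83, 99, 100, 102, 86, 129, 131, 128, 130, 131, 88, 156, 132, 135, 135, 133, 133, 136, 135, 132], [136, 132, 132, 136, 135, 137, 139, 134, 93, 95, 122, 123, 121, 128, 63, 98, 101, 100, 99, 100, 126, 130, 133, 135, 125, 89, 100, 134, 138, 137, 135, 135, 138, 130, 136]]
```

The jar's cap circle sits at (0.483, -0.292) with the right radius at z = 0.104, so it stands upright on the floor. Back for the lid.

```bash
python3 -m pendant '[-0.0079,0.0508,0.003,0,0,0,1, -0.0079,0.0508,0.003,0,0,0,1, -0.0079,0.0508,0.003,0,0,0,1, -0.0079,0.0508,0.003,0,0,0,1, -0.0079,0.0508,0.003,0,0,0,1, -0.0079,0.0508,0.003,0,0,0,1, -0.0079,0.0508,0.003,0,0,0,1, -0.0079,0.0508,0.003,0,0,0,1, -0.0079,0.0508,0.003,0,0,0,1, 0,0,0,-7,0,0,1, 0,0,0,-7,0,0,1, 0,0,0,-7,0,0,1, 0,0,0,-7,0,0,1, 0,0,0,-7,0,0,1, 0,0,0,0,0,0,1, 0,0,0,0,0,0,1]' 20
python3 - <<'E'
from h import *
from cell import sense,camera
s=sense();c=camera("wrist");k=wcam(c,s);f=c["frame"];q=big(mask(f,(105,150,60),(125,255,255)))[0];h=cv2.convexHull(q)[:,0]+0.
K,Rm,t=k;o=-Rm.T@t;d=(Rm.T@np.linalg.inv(K)@np.c_[h,np.ones(len(h))].T).T
p0=BO+.016*BZ;P=o+d*(((p0-o)@BZ)/(d@BZ))[:,None];C=circ(np.c_[(P-BO)@BX,(P-BO)@BY]);print("lid in board",C)
tgt=BO+C[0][0]*BX+C[0][1]*BY+.0245*BZ
print(board(s),delta(s,tgt,RB),s["joint_positions"])
E
```

```text
t: 23.65
tool_pos: [0.5124, 0.1695, 0.2671]
eef_rot: [-0.015, -0.046, 0.953, 0.3]
contact_force: [-0.2, -0.7, 0.2]
gripper_width: 0.0858
finger_force: 0.0
lid in board (array([ 1.78332342e-05, -7.67077189e-04]), np.float64(0.09129590361454074))
[np.float64(-2.7), np.float64(-2.6), np.float64(230.3)] [[1.5, 3.0, 205.8], [-0.1, -0.1, -0.0]] [-0.14048585 -0.0337193   1.94685512  0.59746948  1.42272765 -1.95688318]
```

```bash
python3 -m pendant '[0.0015,0.003,0.05,0,0,0,1, 0,0,0.05,0,0,0,1, 0,0,0.05,0,0,0,1, 0,0,0.035,0,0,0,1, 0,0,0.0195,0,0,0,1, 0,0,0,0,0,0,1, 0,0,0,0,0,0,1]' 20
python3 -m pendant '[0,0,0,0,0,0,0.55, 0,0,0,0,0,0,0.45, 0,0,0,0,0,0,0, 0,0,0,0,0,0,0, 0,0,0,0,0,0,0, 0,0,0,0,0,0,0]' 80
python3 - <<'E'
from h import *
from cell import sense
s=sense();print(board(s),rot(s).inv().apply(s["contact_force"]).round(2),delta(s,BO,RB))
E
```

```text
t: 24.58
tool_pos: [0.501, 0.2883, 0.1035]
eef_rot: [-0.013, -0.046, 0.953, 0.3]
contact_force: [0.3, -0.1, 0.2]
gripper_width: 0.0855
finger_force: 0.0
t: 25.32
tool_pos: [0.5005, 0.2879, 0.1027]
eef_rot: [-0.014, -0.046, 0.953, 0.3]
contact_force: [-0.7, -4.7, 5.0]
gripper_width: 0.032
finger_force: 79.3
[np.float64(0.4), np.float64(-2.0), np.float64(27.5)] [ 1.16 -0.92 -6.75] [[2.1, -0.4, 27.4], [-0.0, 0.1, 0.0]]
```

```bash
python3 -m pendant '[0,0,-0.01,0,0,0,0, 0,0,-0.03,0,0,0,0, 0,0,-0.055,0,0,0,0, 0,0,-0.055,0,0,0,0, 0,0,-0.02,7,0,0,0, 0,0,-0.01,7,0,0,0, 0,0,0,7,0,0,0, 0,0,0,7,0,0,0, 0,0,0,7,0,0,0, 0,0,0,0,0,0,0]' 80
python3 - <<'E'
from h import *
from cell import sense
s=sense();print(s["tool_pos"],s["contact_force"],rot(s).as_matrix().round(3)[:,2],delta(s,[.4865,-.292,.20],R.from_matrix(np.array([[-.995,-.097,0],[-.097,.995,0],[0,0,-1.]]))))
E
```

```text
t: 26.58
tool_pos: [0.5085, 0.1881, 0.2493]
eef_rot: [-0.001, -0.049, 0.999, 0.001]
contact_force: [0.2, -0.4, -3.0]
gripper_width: 0.0319
finger_force: 80.3
[0.50847875 0.18811059 0.24927535] [ 0.16849114 -0.3899684  -2.96201789] [-0.002  0.001 -1.   ] [[69.1, -475.7, 48.8], [0.1, -0.1, 0.1]]
```

```bash
python3 -m pendant '[0.0077,-0.0529,0,0,0,0,0, 0.0077,-0.0529,0,0,0,0,0, 0.0077,-0.0529,0,0,0,0,0, 0.0077,-0.0529,0,0,0,0,0, 0.0077,-0.0529,0,0,0,0,0, 0.0077,-0.0529,0,0,0,0,0, 0.0077,-0.0529,0,0,0,0,0, 0.0077,-0.0529,0,0,0,0,0, 0.0077,-0.0529,0,0,0,0,0, 0,0,0.03,0,0,0,0, 0,0,0.02,0,0,0,0, 0,0,0,0,0,0,0, 0,0,0,0,0,0,0]' 80
python3 - <<'E'
from h import *
from cell import sense,camera
s=sense();c=camera("wrist");k=wcam(c,s);f=c["frame"];cv2.imwrite("pics/w7.png",f[:,:,::-1])
print(s["tool_pos"],rot(s).as_matrix().round(3)[:,2])
q=big(mask(f,(105,150,60),(125,255,255)))[0][:,0]+0.;print(q.min(0),q.max(0))
zt=s["tool_pos"][2]-.0275+.016
h=cv2.convexHull(q.astype(np.float32))[:,0];h=h[h[:,1]<225];print("lid",circ(cast(k,h,zt)))
print(delta(s,[.4865,-.292,.1425]))
E
```

```text
t: 28.2
tool_pos: [0.4867, -0.2935, 0.2008]
eef_rot: [0.0, -0.048, 0.999, -0.0]
contact_force: [-0.1, 0.0, -2.4]
gripper_width: 0.0321
finger_force: 80.8
[ 0.48666176 -0.29351511  0.2007651 ] [ 0.001 -0.    -1.   ]
[115.  63.] [405. 278.]
lid (array([ 0.48012857, -0.29175581]), np.float64(0.08654616066562944))
[[0.1, 1.5, 58.3]]
```

```bash
python3 - <<'E'
from h import *
from cell import sense,camera
from scipy.optimize import least_squares
s=sense();c=camera("wrist");k=wcam(c,s);f=c["frame"]
m=mask(f,(105,120,40),(128,255,255))
q=big(m)[0][:,0]+0.;zt=s["tool_pos"][2]-.0275+.016
for r in (60,100,140,180,220,240): 
    x=np.where(m[r])[0];print(r,(x.min(),x.max()) if len(x) else None)
pts=[]
for r in range(66,230,2):
    x=np.where(m[r])[0]
    if len(x)>20: pts+= [(x.min()-.5,r),(x.max()+.5,r)]
P=cast(k,np.array(pts,float),zt)
for r in(.092,):
    g=least_squares(lambda v:np.hypot(P[:,0]-v[0],P[:,1]-v[1])-r,[.486,-.292],loss="soft_l1",f_scale=.001);print(g.x,np.abs(g.fun).mean())
print(circ(P))
E
```

```text
60 None
100 (np.int64(166), np.int64(359))
140 (np.int64(133), np.int64(391))
180 (np.int64(123), np.int64(408))
220 (np.int64(134), np.int64(359))
240 (np.int64(102), np.int64(352))
[ 0.48691092 -0.29369509] 0.005506568796811037
(array([ 0.4683766, -0.2951703]), np.float64(0.07860507383643531))
```

View pics/w7.png

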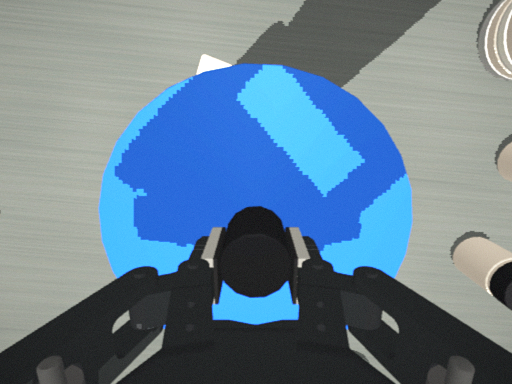

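The lid hangs in the grip. Its flange spans columns 100–412 with the top edge at row 63. My mask missed its light-blue sunlit part, so I widen the hue range.

```bash
python3 - <<'E'
from h import *
from cell import sense,camera
from scipy.optimize import least_squares
s=sense();c=camera("wrist");k=wcam(c,s);f=c["frame"]
m=mask(f,(92,120,40),(128,255,255))
zt=s["tool_pos"][2]-.0275+.016
pts=[]
for r in range(66,260,2):
    x=np.where(m[r])[0];pts+= [(x.min()-.5,r),(x.max()+.5,r)]
P=cast(k,np.array(pts,float),zt)
g=least_squares(lambda v:np.hypot(P[:,0]-v[0],P[:,1]-v[1])-.092,[.486,-.292],loss="soft_l1",f_scale=.001);print(g.x,np.abs(g.fun).mean())
print(circ(P),s["tool_pos"])
# off-plane residual: fit the 3D tilt using free-plane circle of known radius
def res(v):
    n=np.array([v[3],v[4],1]);n/=np.linalg.norm(n);K,Rm,t=k;o=-Rm.T@t;d=(Rm.T@np.linalg.inv(K)@np.c_[pts,np.ones(len(pts))].T).T
    p=o+d*(((v[:3]-o)@n)/(d@n))[:,None];return np.linalg.norm(p-v[:3],axis=1)-.092
g=least_squares(res,[.486,-.292,zt,0,0],loss="soft_l1",f_scale=.001,x_scale=[.01,.01,.01,.05,.05]);print(g.x[:3],"tilt deg",np.degrees(g.x[3:]),np.abs(g.fun).mean(),zt)
E
```

```text
[ 0.48625126 -0.29440438] 0.00020545489678901635
(array([ 0.4864521 , -0.29438302]), np.float64(0.09214489636380935)) [ 0.48708106 -0.29379139  0.20161995]
[ 0.48621278 -0.29460004  0.19039056] tilt deg [-0.36070947 -0.29367121] 0.00018978785575730046 0.19011994545021654
```

The lid is level within 0.5° and 2 mm off in y. I correct that and lower it.

```bash
python3 -m pendant '[0.0006,0.0023,0.02,0,0,0,0, 0,0,0.018,0,0,0,0, 0,0,0.01,0,0,0,0, 0,0,0.004,0,0,0,0, 0,0,0,0,0,0,0, 0,0,0,0,0,0,0]' 80
python3 -m pendant '[0,0,0.002,0,0,0,0, 0,0,0.002,0,0,0,0, 0,0,0,0,0,0,0]'
python3 -m pendant '[0,0,0.001,0,0,0,0, 0,0,0.001,0,0,0,0, 0,0,0,0,0,0,0]'
```

```text
t: 29.1
tool_pos: [0.4859, -0.292, 0.1488]
eef_rot: [0.0, -0.048, 0.999, -0.0]
contact_force: [0.0, 0.3, -3.0]
gripper_width: 0.0319
finger_force: 80.8
t: 29.48
tool_pos: [0.4853, -0.2915, 0.1439]
eef_rot: [-0.0, -0.048, 0.999, 0.0]
contact_force: [0.2, 0.6, -2.6]
gripper_width: 0.0322
finger_force: 80.8
t: 29.85
tool_pos: [0.4856, -0.2916, 0.1422]
eef_rot: [0.0, -0.048, 0.999, -0.0]
contact_force: [-0.1, -0.4, -0.5]
gripper_width: 0.0323
finger_force: 81.0
```

```bash
python3 -m pendant '[0,0,0.001,0,0,0,0, 0,0,0,0,0,0,0]'
python3 -m pendant '[0,0,0.001,0,0,0,0, 0,0,0,0,0,0,0]'
python3 -m pendant '[0,0,0.001,0,0,0,0, 0,0,0,0,0,0,0]'
```

```text
t: 30.1
tool_pos: [0.4856, -0.2917, 0.1422]
eef_rot: [-0.0, -0.048, 0.999, -0.0]
contact_force: [-2.6, 2.6, 5.6]
gripper_width: 0.0317
finger_force: 81.6
t: 30.35
tool_pos: [0.4856, -0.2917, 0.1422]
eef_rot: [-0.0, -0.048, 0.999, -0.0]
contact_force: [-4.6, 5.0, 9.0]
gripper_width: 0.0321
finger_force: 82.2
t: 30.6
tool_pos: [0.4856, -0.2917, 0.1422]
eef_rot: [-0.0, -0.048, 0.999, 0.0]
contact_force: [-6.1, 5.4, 13.8]
gripper_width: 0.0319
finger_force: 82.7
```

The lid seats at 0.1422 m, against 0.1425 expected. Release and retreat.

```bash
python3 -m pendant '[0,0,-0.0025,0,0,0,0, 0,0,0,0,0,0,0.42, 0,0,0,0,0,0,0.5, 0,0,0,0,0,0,1, 0,0,0,0,0,0,1, 0,0,0,0,0,0,1]' 20
python3 -m pendant '[0,0,-0.02,0,0,0,1, 0,0,-0.05,0,0,0,1, 0,0,-0.055,0,0,0,1, 0,0,-0.06,0,0,0,1, 0,0,0,0,0,0,1, 0,0,0,0,0,0,1]'
python3 - <<'E'
from h import *
from cell import sense,camera
from scipy.optimize import least_squares
s=sense();c=camera("wrist");k=wcam(c,s);f=c["frame"]
q=big(mask(f,(92,120,40),(128,255,255)))[0];h=cv2.convexHull(q)[:,0]+0.;h=h[h[:,1]<238];print(h.min(0),h.max(0),circ(cast(k,h,.131)),s["tool_pos"])
def res(v):
    n=np.array([v[3],v[4],1]);n/=np.linalg.norm(n);K,Rm,t=k;o=-Rm.T@t;d=(Rm.T@np.linalg.inv(K)@np.c_[h,np.ones(len(h))].T).T
    p=o+d*(((v[:3]-o)@n)/(d@n))[:,None];return np.linalg.norm(p-v[:3],axis=1)-.092
g=least_squares(res,[.486,-.292,.131,0,0],x_scale=[.01,.01,.01,.05,.05]);print(g.x[:3],np.degrees(g.x[3:]))
f2=camera("scene")["frame"];cv2.imwrite("pics/fin.png",f2[:,:,::-1])
for nm,lo,hi in [("blue",(105,150,60),(125,255,255)),("yel",(22,150,100),(35,255,255))]:
  for n,im in (("before",np.load("scene0.npz")["frame"]),("now",f2)):
    print(nm,n,[ (cv2.contourArea(x),x[:,0].min(0).tolist(),x[:,0].max(0).tolist()) for x in big(mask(im,lo,hi))[:2]])
E
```

```text
t: 31.35
tool_pos: [0.4855, -0.2916, 0.1415]
eef_rot: [0.0, -0.048, 0.999, -0.0]
contact_force: [-0.8, 0.3, 0.3]
gripper_width: 0.0853
finger_force: 0.0
t: 32.1
tool_pos: [0.4854, -0.2915, 0.3276]
eef_rot: [0.001, -0.048, 0.999, -0.001]
contact_force: [0.1, -0.5, -0.6]
gripper_width: 0.0855
finger_force: 0.0
[180.  92.] [330. 237.] (array([ 0.48503237, -0.29233992]), np.float64(0.09186242893561207)) [ 0.48543869 -0.2915173   0.32763616]
[ 0.48526298 -0.29251176  0.13071665] [ 0.45948229 -0.41500488]
blue before [(2594.0, [102, 187], [174, 233]), (536.5, [259, 221], [285, 251])]
blue now [(2579.5, [102, 186], [174, 233]), (541.5, [259, 221], [285, 251])]
yel before [(3619.5, [381, 78], [445, 151]), (197.0, [209, 161], [226, 175])]
yel now [(3622.0, [381, 78], [445, 151]), (197.0, [209, 161], [226, 175])]
```

```bash
python3 -c "
from cell import finish_job
print(finish_job())"
```

```text
the job is handed in; nothing more can be done
None
```

I parked the blue lid on the rest, stood the green-capped jar in the pot, and put the lid back seated and level (within about 1° by camera), then handed the job in at 32 s.

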